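# Switch the reagent selector to position three

### The job

The analyser is to draw from reagent line three: with the fingertips, push the selector lever out of slot two into the cross channel, across to the right, and then forward (away from the robot) into slot three, fully home against its end, and leave it there. Do not let it run into slot one or slot four on the way. Only push the knob, never pinch it, and leave all the other things standing where they are.

Things in the scene. Friction and masses are not known exactly. Their poses are not given: they have to be found in the camera images.
- selector: Grey selector box, fixed to the bench, 200 (x) x 180 (y) mm, with a white top plate 80 mm above the bench in which an H-shaped gate is cut. Origin: centre of its underside. x points forward, away from the robot (yaw varies), y left, z up. The lever is a 10 mm steel stem that pivots 10 mm above the origin and passes up through the gate, whose walls stop it.
- gate_center (a point): Centre of the H gate, at the plate's top, above the selector's origin. Two slots along the selector's x, centre lines at y = +22 and -22 mm, 15 mm wide, x = -30 to +30 mm, joined at x = 0 by a cross channel along y, 15 mm wide. Slots are numbered by dots: one = forward left, two = near left, three = forward right (white dots on a green patch), four = near right.
- slot3_end (a point): Point in the plane of the plate's top where the stem's axis passes when the lever is at the end of slot three (25 mm forward and 22 mm right of the gate's centre).
- knob_center (a point): Centre of the square knob on the lever, 150 mm along the stem from the pivot (160 mm above the bench when upright). Knob 40 x 40 mm, 36 mm tall (yellow core, black rubber faces); its axes follow the selector's when upright, and it leans with the lever. In the selector's frame it is at x = 150 cos(across) sin(fore), y = -150 sin(across), z = 10 + 150 cos(across) cos(fore) mm.
- fore (a joint): Forward lean of the lever (rad): 0 upright (in the cross channel), positive = knob forward (+x of the selector), negative = towards the robot. It starts between -0.33 and -0.16, in slot two. The slots' ends stop it at about +0.34 and -0.34. It stays where it is left; about 1 to 2 N on the knob moves it.
- across (a joint): Sideways lean of the lever (rad): positive = knob to the right (-y of the selector), negative = left. About -0.30 in the left slots and +0.30 in the right slots (0.26 to 0.34 with the play). The knob rises 15 mm as the lever comes upright. It stays where it is left; about 1 to 2 N on the knob moves it.
- pad_near: Rubber face of the knob towards the robot, 32 x 32 x 4 mm; origin at its centre.
- pad_far: Rubber face of the knob away from the robot, 32 x 32 x 4 mm; origin at its centre.
- pad_left: Rubber face on the knob's left, 32 x 32 x 4 mm; origin at its centre.
- pad_right: Rubber face on the knob's right, 32 x 32 x 4 mm; origin at its centre.
- rack: Loose white rack, 60 x 150 mm, with five capped sample tubes, 93 mm tall in all; left of the selector. Origin: centre of its underside. Bystander.
- vial_a: Loose reagent bottle with a blue cap, 36 mm diameter, 70 mm tall, beyond the selector. Origin: centre of its underside. Bystander.
- vial_b: Loose reagent bottle with a red cap, 36 mm diameter, 70 mm tall, beyond the selector. Origin: centre of its underside. Bystander.
- cup: Loose orange cup, 60 mm diameter, 60 mm tall, right of the selector. Origin: centre of its underside. Bystander.
- carton: Loose cardboard carton 70 x 100 x 60 mm, right of the selector. Origin: centre of its underside. Bystander.
- marker: Loose blue marker pen, 124 mm long, 14 mm thick, lying on the bench. Bystander.

How it is judged:
On the way, in this order (a step that is already met when the one before it is completed fails the run):
1. the lever is pushed out of slot two into the cross channel (value of joint fore above -0.1 rad and value of joint across below -0.15 rad), for 0.1 s.
2. the lever is across to the right, in the cross channel (value of joint across above 0.24 rad and value of joint fore between -0.12 and 0.12 rad), for 0.1 s.
3. the lever is forward in slot three, home (value of joint fore above 0.29 rad and value of joint across above 0.2 rad), for 0.2 s.
At the end, for the whole second after the job is handed in: The lever stands still in slot three, leaning forward more than 0.29 rad (its stop is at about 0.34) and to the right more than 0.2 rad; every bystander is upright and within 30 mm of where it began (all of step 3 and velocity of joint fore between -0.05 and 0.05 rad/s and distance of each of rack, vial_a, vial_b, cup, carton, marker from where it was at the start of the episode below 0.03 m and angle between each of rack, vial_a, vial_b, cup, carton's own z axis and vertical below 0.2 rad); the robot touches nothing.
It fails at once if the lever runs into slot one (value of joint fore above 0.17 rad and value of joint across below 0 rad).
It fails at once if the lever runs into slot four (value of joint fore below -0.17 rad and value of joint across above 0 rad).
It fails at once if the knob is pinched (the fingers press on opposite faces at once) ((contact force between the fingers and pad_near above 0.5 N and contact force between the fingers and pad_far above 0.5 N) or (contact force between the fingers and pad_left above 0.5 N and contact force between the fingers and pad_right above 0.5 N)).
It fails at once if a bystander is lifted, carried or pushed away by more than 30 mm, or tipped (distance of any of rack, vial_a, vial_b, cup, carton, marker from where it was at the start of the episode above 0.03 m or angle between any of rack, vial_a, vial_b, cup, carton's own z axis and vertical above 0.3 rad).
It also fails if it takes over 70 s, if anything falls off the work surface, if the arm or the gripper's body presses on something with over 40 N, if the wrist force passes 120 N, or if a joint passes its speed limit or range.

### The arm

A 7-joint arm with a two-finger parallel gripper is mounted at the origin on the work surface. World frame = base frame: x ahead of the robot, y to its left, z up, the work surface at z = 0. Lengths are in m, angles in rad, forces in N, time in s.
With the tool pointing down it reaches from about 0.425 to 0.875 m from the base axis. Payload 4.7 kg.
Tool frame: the origin (TCP) lies midway between the tips of the shut fingers; the grasp point (between the pads) lies 19 mm behind it; z points along the fingers, y is the line along which they close (so a half turn about z gives the same grasp; the last joint's range is limited). The gripper opens to 87 mm and grips with 3 to 60 N. Pads are 19 mm wide; open, the fingers measure 117 mm over their backs; the gripper's body (75 mm by 190 mm) begins 51 mm behind the grasp point.
Start: joints at [1.287, 0.321, -0.07, 1.45, 0.023, 1.371, -0.057], TCP at [0.191, -0.621, 0.223] pointing down, gripper open.
Joint ranges: [-2.86, 2.86], [-0.3, 2.09], [-1.38, 1.24], [0.06, 2.45], [-1.56, 4.7], [0.09, 2.05], [-2.69, 2.69]. Speed limits (rad/s): [2.57, 2.57, 3.14, 3.14, 3.14, 3.14, 3.14].

### API

Orientations are given as a rotation vector (axis times angle).
In Python, from bench import ctrl, get_image, calibration gives the robot as it stands.
- The arm moves only by the tool apply_moves, never from a script. Its arguments are lists of equal length, an entry for each row: "dp": the shift along the tool's x, y, z in m, a list of three; "twist": the turn, a rotation vector about the tool's x, y, z in rad, a list of three; "fingers": the closure, from 0 (fully open) to 1 (shut). In form: {"dp": [[dx, dy, dz], ...], "twist": [[ax, ay, az], ...], "fingers": [fingers, ...]}. A call has 1 to 10 rows; each row shifts and turns the commanded pose from where the row before left it, along the tool's axes as they then stand; what a row does not reach is not made up. A row lasts 1/10 s, in which the tool goes at most 50 mm and 8.59 degrees, less where a joint would pass 70% of its speed; a pose out of reach is approached as far as the arm can. A call is refused whole if a number of a shift passes 0.05 or a number of a turn 0.15, either way. A call with a gripper value outside its range is refused whole. The fingers move at their own pace and stop on an object; "newtons" is the grip in N (left out, the last holds). Time passes only in rows, so rows that do not move let the fingers close. It gives the time, the measured TCP pose, the force, the opening and the grip force at its end, in the units of the state.
- ctrl.get_state(): the state, without advancing time (a new reading comes with each control period).
- get_image(name): name is "scene" or "top" or "wrist"; returns the picture (420x560x3 uint8, red, green, blue); there is no depth.
- calibration(name): a dict with "fx", "fy", "cx", "cy" (pixels), "eye" and "attitude" of the camera in the world; the wrist camera has in their place "hand_eye" (4x4, takes a point from camera to tool coordinates, whose origin is the TCP and whose axes are the flange's). Camera axes: x right, y up, looking along -z (the intrinsics and any distortion apply to the point x, -y, -z); pixel columns grow to the right and rows downward; lengths in m; the calibration is good to about 2 mm. The wrist camera is an equidistant fisheye: a pixel r from the principal point sees the ray r / f radians off the axis. A picture is of the moment at which its call begins: read the wrist's pose just before it. calibration takes no time and is no camera call.
- ctrl.close_job(): hands the job in; it is judged then, once.
The state is a dict: "time": time; "joint_positions": joint angles; "qd": joint speeds; "joint_torque": joint torques, N m; "position": TCP position; "tool_rot": TCP orientation; "ft_force": force on the tool from outside, world axes, zero at the start; "torque": the same for the moment, N m; "grip_width": opening from 0.0 (shut) to 1.0 (fully open); "grip_force": force on a finger pad.
Only numpy, scipy, OpenCV 4.12 (cv2) and the standard library are available. Lean on these libraries where they do the work, as an engineer would, in place of code of your own. Each camera call takes 0.05 s, during which the arm holds its last target. There are 200 camera calls.

## Working session

There is one attempt and no reset: what is moved stays moved. The work goes in short steps, Python scripts to look and compute and a tool call to move; the robot and the scene stay as the last step left them, time stands still between calls to the robot, and variables do not carry over. Pictures are saved under pics/ and viewed, at most 10 in all, crops included, and the job is handed in when it is done.

Besides the shell and the picture viewer there is one more tool, called after "Call:" by a JSON object that holds its "op" and its "data". apply_moves: Moves the arm, as the interface text tells. Its arguments: {"type":"object","properties":{"dp":{"type":"array"},"twist":{"type":"array"},"fingers":{"type":"array"},"newtons":{"type":"number"}},"required":["dp","twist","fingers"]}

```bash
mkdir -p pics; ls; python3 - <<'E'
from bench import ctrl,get_image,calibration
import cv2,numpy as np
for n in("scene","top"):
    cv2.imwrite(f"pics/{n}0.png",get_image(n)[:,:,::-1]); print(n,calibration(n))
print(calibration("wrist"))
s=ctrl.get_state();print(s)
E
```

```text
pics
scene {'fx': 401.0761634850739, 'fy': 401.0761634850739, 'cx': 280.2992264142293, 'cy': 207.63636809589886, 'eye': array([ 1.16792313, -0.02725747,  0.80239026]), 'attitude': array([0.54940676, 0.59019491, 1.5818306 ])}
top {'fx': 502.7991508515017, 'fy': 502.7991508515017, 'cx': 272.31736480015593, 'cy': 203.39141695607802, 'eye': array([ 0.26695257, -0.07071444,  1.37851333]), 'attitude': array([ 0.16748356, -0.1627905 , -1.49340444])}
{'fx': 325.19226210127806, 'fy': 325.19226210127806, 'cx': 276.92260692127144, 'cy': 209.10148977598115, 'hand_eye': array([[-6.39778978e-04,  9.68857694e-01,  2.47617365e-01,
         6.84837519e-02],
       [ 9.99999492e-01,  8.12730567e-04, -5.96249016e-04,
        -5.13743504e-04],
       [-7.78926648e-04,  2.47616858e-01, -9.68857722e-01,
        -1.61432314e-01],
       [ 0.00000000e+00,  0.00000000e+00,  0.00000000e+00,
         1.00000000e+00]])}
{'time': 0.1, 'joint_positions': array([ 1.28708255,  0.32176102, -0.070094  ,  1.45153346,  0.02262523,
        1.37079061, -0.05689666]), 'qd': array([ 8.81227500e-04, -2.92355174e-03, -1.23849068e-05, -4.43154533e-03,
       -6.29090234e-04,  2.20961558e-05,  3.05290095e-04]), 'joint_torque': array([-3.19276214e-04, -4.92571843e+01, -4.06038919e-01, -3.13399351e+01,
       -6.42565079e-02,  3.95453547e-02,  8.14805230e-05]), 'position': array([ 0.19053902, -0.62093989,  0.22157288]), 'tool_rot': array([-3.10516925e+00, -4.65899983e-01,  5.72393753e-04]), 'ft_force': array([-0.02012492,  0.37310792,  0.19023651]), 'torque': array([-0.08363648,  0.01121714, -0.01637313]), 'grip_force': 0.0, 'grip_width': 0.9956175068826782}
```

View pics/scene0.png

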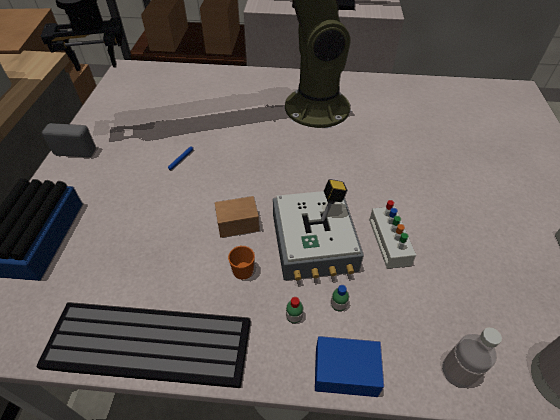

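View pics/top0.png

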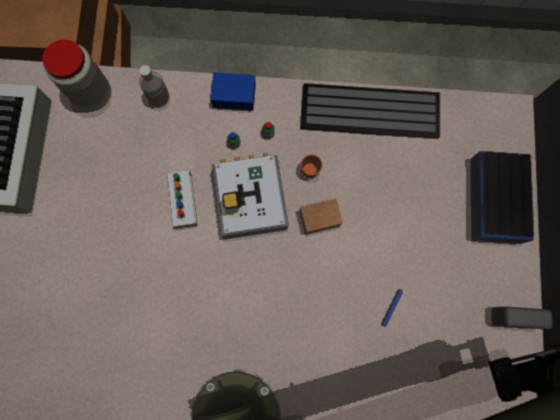

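The scene view shows the selector around (316,232) with its knob at (336,190). In the top view the box is at (250,197), the knob at (231,201) and the H gate at (249,193). The rack is on the left, the vials are beyond the box, and the cup and carton are on the right.

```bash
cat > h.py <<'E'
from bench import ctrl,get_image,calibration
import cv2,numpy as np
from scipy.spatial.transform import Rotation as R
def ray(n,u,v):
    c=calibration(n); d=np.array([(u-c['cx'])/c['fx'],-(v-c['cy'])/c['fy'],-1.])
    return c['eye'],R.from_rotvec(c['attitude']).apply(d)
def plane(n,u,v,z):
    e,d=ray(n,u,v); return e+d*(z-e[2])/d[2]
E
python3 - <<'E'
from h import *
im=cv2.imread('pics/top0.png')
a=cv2.resize(im[140:250,155:345],None,fx=4,fy=4,interpolation=cv2.INTER_CUBIC)
cv2.imwrite('pics/topcrop.png',a)
for n,uv in(('top',(250,197)),('top',(249,193)),('scene',(316,223))): print(n,plane(n,*uv,.08))
for n in('top','scene'):
    i=cv2.imread(f'pics/{n}0.png'); h=cv2.cvtColor(i,cv2.COLOR_BGR2HSV)
    for nm,lo,hi in(('yellow',(18,120,80),(32,255,255)),('green',(60,60,30),(90,255,255))):
        m=cv2.inRange(h,lo,hi); k,l,st,c=cv2.connectedComponentsWithStats(m)
        for j in range(1,k):
            if st[j,4]>15: print(n,nm,st[j],c[j],plane(n,*c[j],.08 if nm=='green' else .17))
E
```

```text
top [0.55960237 0.00342169 0.08      ]
top [0.57026359 0.00693927 0.08      ]
scene [0.57592437 0.00807861 0.08      ]
top yellow [223 193  14  14 161] [229.73291925 199.80124224] [0.52868721 0.04746842 0.17      ]
top green [263 126  11   9  52] [267.84615385 130.28846154] [ 0.74913326 -0.03016898  0.08      ]
top green [228 134  11  11  67] [233.02985075 139.98507463] [0.71456126 0.06207765 0.08      ]
top green [249 167  13  12  92] [255.0326087  172.30434783] [ 0.62817256 -0.00458306  0.08      ]
top green [173 173   6   7  30] [175.86666667 176.06666667] [0.60256013 0.20546267 0.08      ]
top green [175 191   6   7  32] [177.75    194.03125] [0.55390457 0.19501681 0.08      ]
scene yellow [330 180  16  10 106] [337.24528302 184.45283019] [0.5354052  0.04725568 0.17      ]
scene yellow [347 264   7   8  41] [349.68292683 267.3902439 ] [0.7501092  0.06914543 0.17      ]
scene yellow [329 266   7   8  43] [332.11627907 269.25581395] [0.75719171 0.03663976 0.17      ]
scene yellow [312 268   7   9  42] [314.61904762 271.4047619 ] [0.76481749 0.00453477 0.17      ]
scene yellow [294 270   7   9  46] [296.95652174 273.52173913] [ 0.7723356 -0.0275921  0.17     ]
scene green [392 216   9  10  54] [395.83333333 220.01851852] [0.54954888 0.19379046 0.08      ]
scene green [399 233   9  10  57] [403.10526316 237.14035088] [0.59872936 0.20508547 0.08      ]
scene green [302 235  17  13 137] [309.8540146  241.48175182] [ 0.63036741 -0.00401929  0.08      ]
scene green [333 289  16  15 147] [339.72789116 297.29931973] [0.76350092 0.06115262 0.08      ]
scene green [287 302  16  14 141] [294.08510638 309.70921986] [ 0.79885898 -0.02823383  0.08      ]
```

View pics/topcrop.png

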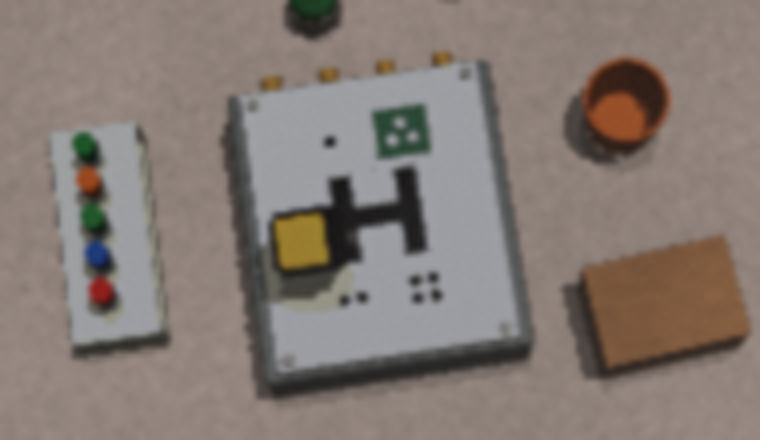

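```bash
python3 - <<'E'
from h import *
f=lambda u,v,z=.08: plane('top',155+(u+.5)/4-.5,140+(v+.5)/4-.5,z)
FL,FR,NR,NL=[f(*p)[:2] for p in((253,105),(464,73),(505,328),(288,360))]
print(FL,FR,NR,NL,(FL+FR+NR+NL)/4)
d=(FL+FR-NL-NR);print('yaw',np.degrees(np.arctan2(d[1],d[0])));d=FL+NL-FR-NR;print(np.degrees(np.arctan2(-d[0],d[1])))
a=[f(*p)[:2] for p in((341,178),(405,167),(416,250),(352,260))];print(a,np.mean(a,0))
# knob top centre from both views
(e1,d1),(e2,d2)=ray('top',229.73,199.8),ray('scene',337.25,184.45)
t=np.linalg.lstsq(np.c_[d1,-d2],e2-e1,rcond=None)[0];print('knob tri',e1+d1*t[0],e2+d2*t[1])
for nm,uv,z in(('cup',(625,100),.06),('carton',(655,285),.06),('rackR',(140,130),.06),('rackRn',(165,330),.06),('cap near rack',(101,291),.093)): print(nm,f(*uv,z))
E
```

```text
[0.6388268  0.09625913] [ 0.67138518 -0.0433373 ] [ 0.49940048 -0.08259955] [0.46810423 0.05729619] [0.56942917 0.00690462]
yaw 12.857856566325314
12.869295284349768
[array([0.59272684, 0.03312748]), array([ 0.60333196, -0.00877884]), array([ 0.54738801, -0.02042377]), array([0.53762337, 0.0211827 ])] [0.57026754 0.0062769 ]
knob tri [0.52988186 0.04801415 0.164496  ] [0.52988025 0.04791591 0.16448604]
cup [ 0.66637126 -0.15384131  0.06      ]
carton [ 0.53928428 -0.18089164  0.06      ]
rackR [0.62144287 0.17369645 0.06      ]
rackRn [0.48545758 0.14261425 0.06      ]
cap near rack [0.50264458 0.18143629 0.093     ]
```

The points agree with the given sizes: knob top height is about 0.165 m, y lean is −0.30 and fore is about −0.19. Next I work out the move to the approach pose in tool axes.

```bash
cat >> h.py <<'E'
G=np.array([.570,.0066]); YAW=.2245
c,s_=np.cos(YAW),np.sin(YAW); S=np.array([[c,-s_],[s_,c]])
RT=R.from_matrix(np.c_[[c,s_,0],[s_,-c,0],[0,0,-1]])
def where(target=None):
    s=ctrl.get_state(); q=R.from_rotvec(s['tool_rot'])
    print('t',round(s['time'],2),'sel xy mm',np.round(1e3*S.T@(s['position'][:2]-G),1),'z',np.round(s['position'][2],4),'F sel',np.round(S.T@s['ft_force'][:2],2),s['ft_force'][2].round(2),'w',round(s['grip_width'],3))
    print('twist needed',np.round((q.inv()*RT).as_rotvec(),4))
    if target is not None:
        w=np.r_[G+S@np.array(target[:2]),target[2]]
        print('dp in aligned tool',np.round(RT.inv().apply(w-s['position']),4))
E
python3 -c "
from h import *
where((-.08,.044,.2216))"
```

```text
t 0.1 sel xy mm [-509.6 -527.3] z 0.2216 F sel [0.06 0.37] 0.19 w 0.996
twist needed [-0.0017  0.0002  0.0734]
dp in aligned tool [ 0.4296 -0.5713 -0.    ]
```

Call:
{"op": "apply_moves", "data": {"dp": [[0,0,0],[0.0215,-0.0286,0],[0.0215,-0.0286,0],[0.0215,-0.0286,0],[0.0215,-0.0286,0],[0.0215,-0.0286,0],[0.0215,-0.0286,0],[0.0215,-0.0286,0],[0.0215,-0.0286,0],[0.0215,-0.0286,0]], "twist": [[-0.0017,0,0.0734],[0,0,0],[0,0,0],[0,0,0],[0,0,0],[0,0,0],[0,0,0],[0,0,0],[0,0,0],[0,0,0]], "fingers": [1,1,1,1,1,1,1,1,1,1], "newtons": 10}}

```text
time: 1.1
position: [0.3223, -0.3258, 0.2218]
tool_rot: [3.12, 0.352, -0.0]
ft_force: [0.1, 1.2, 0.1]
grip_width: 0.172
grip_force: 0.0
```

Call:
{"op": "apply_moves", "data": {"dp": [[0.0215,-0.0286,0],[0.0215,-0.0286,0],[0.0215,-0.0286,0],[0.0215,-0.0286,0],[0.0215,-0.0286,0],[0.0215,-0.0286,0],[0.0215,-0.0286,0],[0.0215,-0.0286,0],[0.0215,-0.0286,0],[0,0,0]], "twist": [[0,0,0],[0,0,0],[0,0,0],[0,0,0],[0,0,0],[0,0,0],[0,0,0],[0,0,0],[0,0,0],[0,0,0]], "fingers": [1,1,1,1,1,1,1,1,1,1]}}

```text
time: 2.1
position: [0.4546, -0.028, 0.2218]
tool_rot: [-3.12, -0.365, -0.002]
ft_force: [0.2, 0.0, -0.3]
grip_width: 0.007
grip_force: 0.0
```

```bash
python3 -c "
from h import *
where((-.08,.044,.13))"
```

```text
t 2.1 sel xy mm [-120.2   -8. ] z 0.2218 F sel [ 0.19 -0.02] -0.26 w 0.007
twist needed [-0.0001 -0.0013  0.0083]
dp in aligned tool [ 0.0402 -0.052   0.0918]
```

Call:
{"op": "apply_moves", "data": {"dp": [[0.01,-0.026,0],[0.01,-0.026,0],[0.01,0,0.0306],[0.01,0,0.0306],[0,0,0.0306],[0,0,0],[0,0,0]], "twist": [[0,-0.001,0.008],[0,0,0],[0,0,0],[0,0,0],[0,0,0],[0,0,0],[0,0,0]], "fingers": [1,1,1,1,1,1,1]}}

```text
time: 2.8
position: [0.4806, 0.0254, 0.1298]
tool_rot: [3.122, 0.338, -0.003]
ft_force: [1.4, 0.4, 0.7]
grip_width: 0.003
grip_force: 0.0
```

```bash
python3 -c "
from h import *
where((-.032,.044,.13))
cv2.imwrite('pics/w1.png',get_image('wrist')[:,:,::-1])"
```

```text
t 2.8 sel xy mm [-82.9  38.2] z 0.1298 F sel [1.47 0.06] 0.69 w 0.003
twist needed [ 0.0013  0.0022 -0.0085]
dp in aligned tool [ 0.0509 -0.0058 -0.0002]
```

View pics/w1.png

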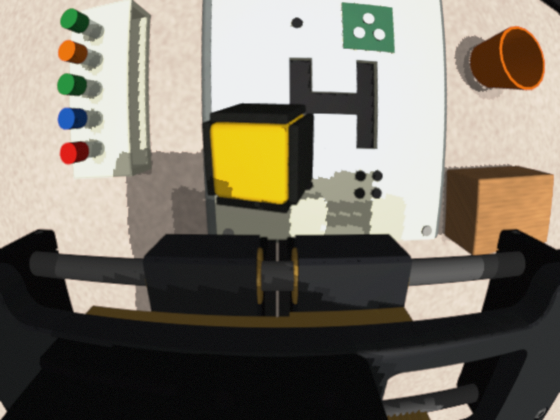

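The wrist view shows the shut fingertips (col 277, row 270) on the near side of the knob (yellow top about (252,160)), clear of it. Starting push one.

Call:
{"op": "apply_moves", "data": {"dp": [[0.01,-0.006,0],[0.01,0,0],[0.005,0,0],[0.005,0,0],[0.005,0,0],[0.004,0,0],[0.004,0,0],[0.004,0,0],[0.002,0,0],[0,0,0]], "twist": [[0,0,0],[0,0,0],[0,0,0],[0,0,0],[0,0,0],[0,0,0],[0,0,0],[0,0,0],[0,0,0],[0,0,0]], "fingers": [1,1,1,1,1,1,1,1,1,1]}}

```text
time: 3.85
position: [0.5279, 0.0423, 0.1296]
tool_rot: [3.122, 0.339, -0.001]
ft_force: [-0.7, -0.8, -0.6]
grip_width: 0.001
grip_force: 0.2
```

```bash
cat >> h.py <<'E'
def knob():
    P=[]
    for n in('top','scene'):
        h=cv2.cvtColor(get_image(n),cv2.COLOR_RGB2HSV); m=cv2.inRange(h,(18,120,80),(32,255,255))
        k,l,st,c=cv2.connectedComponentsWithStats(m); j=1+np.argmax(st[1:,4]); P.append(ray(n,*c[j])); print(n,st[j],c[j].round(1))
    (e1,d1),(e2,d2)=P; t=np.linalg.lstsq(np.c_[d1,-d2],e2-e1,rcond=None)[0]
    a,b=e1+d1*t[0],e2+d2*t[1]; p=(a+b)/2; q=S.T@(p[:2]-G)
    ac=np.arcsin(-q[1]/.168); print('knob top sel mm',(q*1e3).round(1),'z',p[2].round(4),'gap',np.linalg.norm(a-b).round(4),'across',ac.round(3),'fore',np.arcsin(q[0]/.168/np.cos(ac)).round(3))
E
python3 -c "
from h import *
where((-.031,.044,.13)); knob()"
```

```text
t 3.85 sel xy mm [-33.1  44.2] z 0.1296 F sel [-0.88 -0.64] -0.56 w 0.001
twist needed [ 0.0015  0.0009 -0.0079]
dp in aligned tool [ 0.0021  0.0002 -0.0004]
top [264 153   3   3   7] [265.  154.3]
scene [334 187  15  12 106] [340.3 193.2]
knob top sel mm [ 59.9 -14.7] z 0.244 gap 0.0772 across 0.088 fore 0.366
```

```bash
cat >> h.py <<'E'
def k1(n='scene',z=.1705):
    h=cv2.cvtColor(get_image(n),cv2.COLOR_RGB2HSV); m=cv2.inRange(h,(18,120,80),(32,255,255))
    k,l,st,c=cv2.connectedComponentsWithStats(m); j=1+np.argmax(st[1:,4]); p=plane(n,*c[j],z); q=S.T@(p[:2]-G)
    ac=np.arcsin(-q[1]/.168); print(n,st[j],c[j].round(1),'sel mm',(q*1e3).round(1),'across',ac.round(3),'fore',np.arcsin(q[0]/.168/np.cos(ac)).round(3))
E
python3 -c "
from h import *
k1();cv2.imwrite('pics/w2.png',get_image('wrist')[:,:,::-1])"
```

```text
scene [334 187  15  12 105] [340.3 193.2] sel mm [ 2.8 47.6] across -0.288 fore 0.017
```

View pics/w2.png

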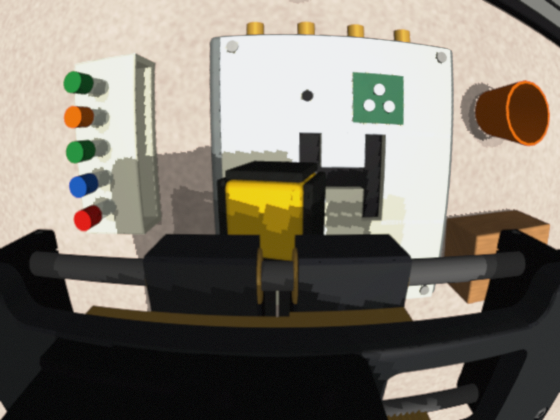

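The wrist view shows the knob, now upright fore and aft, against the fingertips. Scene gives fore +0.02 and the finger contact gives −0.02, so the lever is level with the cross channel. Now round to the left face.

Call:
{"op": "apply_moves", "data": {"dp": [[-0.02,0,0],[-0.01,-0.01,0],[0,-0.025,0],[0,-0.02,0],[0.02,0,0],[0.025,0,0],[0.018,0,0],[0,0,0],[0,0,0]], "twist": [[0,0,0],[0,0,0],[0,0,-0.008],[0,0,0],[0,0,0],[0,0,0],[0,0,0],[0,0,0],[0,0,0]], "fingers": [1,1,1,1,1,1,1,1,1]}}

```text
time: 4.95
position: [0.547, 0.1043, 0.1294]
tool_rot: [3.12, 0.353, -0.003]
ft_force: [0.2, -0.3, -0.4]
grip_width: 0.005
grip_force: 0.0
```

```bash
python3 -c "
from h import *
where((0,-.005,.13)); k1()
cv2.imwrite('pics/w3.png',get_image('wrist')[:,:,::-1])"
```

```text
t 4.95 sel xy mm [ -0.6 100.4] z 0.1294 F sel [ 0.17 -0.31] -0.38 w 0.005
twist needed [0.0011 0.0017 0.0008]
dp in aligned tool [ 0.0006  0.1054 -0.0006]
scene [335 191  14   8  81] [342.  194.2] sel mm [ 5.9 50.5] across -0.306 fore 0.037
```

View pics/w3.png

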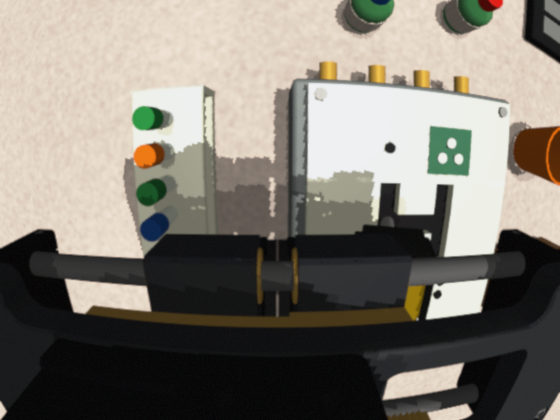

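The wrist view shows the fingertips left of the knob, with the stem at about (388,225) level with the cross channel (row 225). Pushing right.

Call:
{"op": "apply_moves", "data": {"dp": [[0,0.012,0],[0,0.006,0],[0,0.006,0],[0,0.006,0],[0,0.008,0],[0,0.008,0],[0,0.008,0]], "twist": [[0,0,0],[0,0,0],[0,0,0],[0,0,0],[0,0,0],[0,0,0],[0,0,0]], "fingers": [1,1,1,1,1,1,1]}}

```text
time: 5.75
position: [0.56, 0.0498, 0.1296]
tool_rot: [3.12, 0.351, -0.001]
ft_force: [0.5, 1.7, 2.2]
grip_width: 0.007
grip_force: 0.8
```

```bash
python3 -c "
from h import *
where((0,-.005,.13)); k1(z=.176)"
```

```text
t 5.75 sel xy mm [-0.2 44.3] z 0.1296 F sel [0.84 1.55] 2.18 w 0.007
twist needed [ 0.0021  0.0011 -0.0004]
dp in aligned tool [ 0.0002  0.0493 -0.0004]
scene [317 192  12   6  50] [321.8 194.8] sel mm [7.1 5.4] across -0.032 fore 0.042
```

Call:
{"op": "apply_moves", "data": {"dp": [[0,0.008,0],[0,0.008,0],[0,0.008,0],[0,0.008,0],[0,0.006,0],[0,0.004,0],[0,0.003,0],[0,0.002,0],[0,0,0]], "twist": [[0,0,0],[0,0,0],[0,0,0],[0,0,0],[0,0,0],[0,0,0],[0,0,0],[0,0,0],[0,0,0]], "fingers": [1,1,1,1,1,1,1,1,1]}}

```text
time: 6.7
position: [0.5701, 0.0048, 0.1296]
tool_rot: [3.12, 0.351, -0.002]
ft_force: [-0.2, 0.5, 0.5]
grip_width: 0.006
grip_force: 0.2
```

```bash
python3 -c "
from h import *
where((0,-.005,.13)); k1()"
```

```text
t 6.7 sel xy mm [-0.3 -1.8] z 0.1296 F sel [-0.08  0.5 ] 0.48 w 0.006
twist needed [ 0.0018  0.0014 -0.0002]
dp in aligned tool [ 0.0003  0.0032 -0.0004]
scene [294 194  14   9  79] [299.9 197.8] sel mm [  4.5 -41.3] across 0.249 fore 0.028
```

Call:
{"op": "apply_moves", "data": {"dp": [[0,0.003,0],[0,0.002,0],[0,0.001,0],[0,0,0]], "twist": [[0,0,0],[0,0,0],[0,0,0],[0,0,0]], "fingers": [1,1,1,1]}}

```text
time: 7.15
position: [0.5717, -0.0011, 0.1297]
tool_rot: [3.12, 0.351, -0.001]
ft_force: [0.2, 0.8, -0.6]
grip_width: 0.004
grip_force: 0.3
```

```bash
python3 -c "
from h import *
where((0,-.005,.13)); k1()"
```

```text
t 7.15 sel xy mm [-0.1 -7.9] z 0.1297 F sel [0.34 0.7 ] -0.61 w 0.004
twist needed [ 0.0018  0.0009 -0.0004]
dp in aligned tool [ 0.0001 -0.0029 -0.0003]
scene [291 195  16   9  87] [297.3 198.4] sel mm [  5.6 -47.3] across 0.286 fore 0.035
```

Call:
{"op": "apply_moves", "data": {"dp": [[0,-0.02,0],[-0.01,0,0],[-0.025,0,0],[-0.025,0,0],[0,0.02,0],[0,0.02,0],[0,0.018,0],[0,0,0],[0,0,0]], "twist": [[0,0,0],[0,0,0],[0,0,0],[0,0,0],[0,0,0],[0,0,0],[0,0,0],[0,0,0],[0,0,0]], "fingers": [1,1,1,1,1,1,1,1,1]}}

```text
time: 8.1
position: [0.5213, -0.0512, 0.1298]
tool_rot: [3.121, 0.35, -0.002]
ft_force: [-0.1, 0.3, -0.4]
grip_width: 0.008
grip_force: 0.0
```

```bash
python3 -c "
from h import *
where((.012,-.045,.13)); k1()
cv2.imwrite('pics/w4.png',get_image('wrist')[:,:,::-1])"
```

```text
t 8.1 sel xy mm [-60.3 -45.5] z 0.1298 F sel [-0.02  0.33] -0.38 w 0.008
twist needed [ 0.0009  0.0012 -0.0009]
dp in aligned tool [ 0.0723 -0.0005 -0.0002]
scene [290 190  17  14 170] [297.8 196.2] sel mm [ -0.6 -45. ] across 0.271 fore -0.004
```

View pics/w4.png

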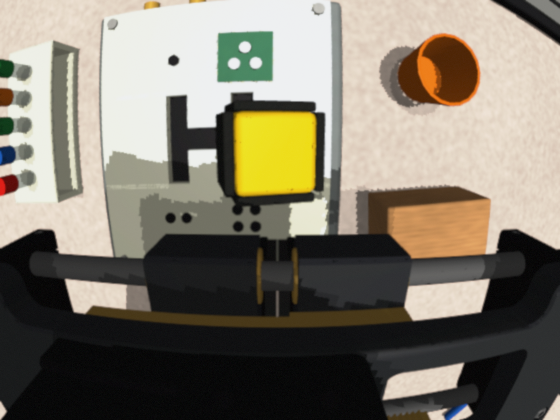

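The knob (275,152) is unobstructed in the cross channel on the right, with fore about 0 and across about 0.28. The fingertips are centred behind it. Pushing forward into slot three.

Call:
{"op": "apply_moves", "data": {"dp": [[0.015,0,0],[0.008,0,0],[0.006,0,0],[0.006,0,0],[0.006,0,0],[0.006,0,0],[0.006,0,0],[0.006,0,0],[0.004,0,0],[0,0,0]], "twist": [[0,0,0],[0,0,0],[0,0,0],[0,0,0],[0,0,0],[0,0,0],[0,0,0],[0,0,0],[0,0,0],[0,0,0]], "fingers": [1,1,1,1,1,1,1,1,1,1]}}

```text
time: 9.2
position: [0.584, -0.0362, 0.1299]
tool_rot: [3.121, 0.353, 0.001]
ft_force: [0.4, 0.2, 0.9]
grip_width: 0.003
grip_force: 0.1
```

```bash
python3 -c "
from h import *
where((.012,-.045,.13)); k1(z=.163)"
```

```text
t 9.2 sel xy mm [  4.1 -44.9] z 0.1299 F sel [0.42 0.11] 0.89 w 0.003
twist needed [ 0.0007 -0.0008  0.0007]
dp in aligned tool [ 0.0079  0.0001 -0.0001]
scene [292 207  17  16 200] [299.9 214.6] sel mm [ 44.8 -48. ] across 0.29 fore 0.282
```

Call:
{"op": "apply_moves", "data": {"dp": [[0.003,0,0],[0.003,0,0],[0.002,0,0],[0.001,0,0],[0,0,0]], "twist": [[0,0,0],[0,0,0],[0,0,0],[0,0,0],[0,0,0]], "fingers": [1,1,1,1,1]}}

```text
time: 9.75
position: [0.5919, -0.035, 0.1298]
tool_rot: [3.12, 0.352, -0.001]
ft_force: [-0.3, 1.1, -0.6]
grip_width: 0.004
grip_force: 0.3
```

```bash
python3 -c "
from h import *
where((.012,-.045,.13)); k1(z=.16)"
```

```text
t 9.75 sel xy mm [ 12.1 -45.5] z 0.1298 F sel [-0.06  1.17] -0.59 w 0.004
twist needed [0.0016 0.0007 0.0001]
dp in aligned tool [-0.0001 -0.0005 -0.0002]
scene [293 211  16  16 209] [300.4 218.8] sel mm [ 53.9 -48.3] across 0.292 fore 0.341
```

Call:
{"op": "apply_moves", "data": {"dp": [[0.001,0,0],[0.001,0,0],[0.001,0,0]], "twist": [[0,0,0],[0,0,0],[0,0,0]], "fingers": [1,1,1]}}

```text
time: 10.1
position: [0.5942, -0.0347, 0.1296]
tool_rot: [3.12, 0.351, -0.003]
ft_force: [-2.3, -0.3, -1.0]
grip_width: 0.005
grip_force: 1.4
```

```bash
python3 -c "
from h import *
where(); k1(z=.16)"
```

```text
t 10.1 sel xy mm [ 14.4 -45.7] z 0.1296 F sel [-2.36  0.22] -1.01 w 0.005
twist needed [ 0.0017  0.0023 -0.0003]
scene [293 212  16  16 208] [300.6 219.7] sel mm [ 56.4 -48.3] across 0.292 fore 0.358
```

Call:
{"op": "apply_moves", "data": {"dp": [[0.001,0,0],[0.001,0,0],[0.001,0,0],[0,0,0]], "twist": [[0,0,0],[0,0,0],[0,0,0],[0,0,0]], "fingers": [1,1,1,1]}}

```text
time: 10.55
position: [0.5955, -0.0345, 0.1292]
tool_rot: [3.12, 0.351, -0.009]
ft_force: [-7.3, -0.5, 2.5]
grip_width: 0.004
grip_force: 3.8
```

```bash
python3 -c "
from h import *
where(); k1(z=.16)"
```

```text
t 10.55 sel xy mm [ 15.8 -45.7] z 0.1292 F sel [-7.28  1.14] 2.5 w 0.004
twist needed [ 0.0017  0.0061 -0.0005]
scene [293 213  17  16 211] [300.7 220.4] sel mm [ 58.1 -48.4] across 0.292 fore 0.369
```

Force has risen against the stop, so the lever is home. Backing off and up.

Call:
{"op": "apply_moves", "data": {"dp": [[-0.01,0,0],[-0.03,0,0],[-0.04,0,0],[-0.04,0,0],[0,0,-0.03],[0,0,-0.03],[0,0,0],[0,0,0]], "twist": [[0,0,0],[0,0,0],[0,0,0],[0,0,0],[0,0,0],[0,0,0],[0,0,0],[0,0,0]], "fingers": [1,1,1,1,1,1,1,1]}}

```text
time: 11.4
position: [0.4818, -0.0608, 0.1911]
tool_rot: [3.118, 0.351, 0.005]
ft_force: [-0.5, -0.0, -1.6]
grip_width: 0.01
grip_force: 0.0
```

```bash
python3 -c "
from h import *
where(); k1(z=.16)
cv2.imwrite('pics/s5.png',get_image('scene')[:,:,::-1])"
```

```text
t 11.4 sel xy mm [-101.   -46.1] z 0.1911 F sel [-0.51  0.07] -1.56 w 0.01
twist needed [ 0.0045 -0.0025 -0.0002]
scene [293 212  17  17 220] [300.6 220.1] sel mm [ 57.4 -48.4] across 0.292 fore 0.365
```

View pics/s5.png

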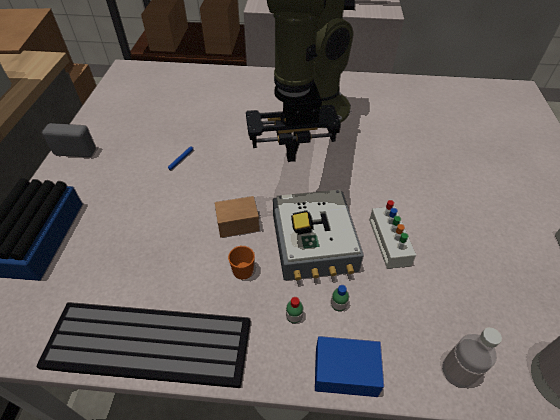

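The knob sits at (301,220), forward in slot three. The gripper is clear of it, and every bystander is where it began.

```bash
python3 -c "
from bench import ctrl
print(ctrl.close_job())"
```

```text
the job is handed in; nothing more can be done
None
```

The job is handed in: the selector lever was pushed from slot two through the cross channel into slot three, home against its stop by rising force and the camera, with the gripper clear and no bystander visibly moved; the hand-in returned no verdict.

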